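# Roll a tin home in its tray

## Task

Roll the big tin that lies in the wooden tray along the felt, over the low cross bar, until it meets the rubber foot of the stop block; press it home against the foot with a firm but gentle push of about 8 newtons (never over 15) for a moment, then leave it lying there, still and up against the foot. Push it on its side, do not lift it or stand it up, do not let it run hard into the stop, and leave the other things on the worktop alone.

Things in the scene. Friction and masses are not known exactly. Their poses are not given: they have to be found in the camera images.
- tray: Fixed wooden tray for lying tins, 330 mm long (its x) by 150 mm wide (its y); its +x points roughly to the robot's left. Origin: centre of its underside, z up. Felt floor 20 mm above the origin, 124 mm wide between side rails whose tops are 35 mm above the origin. The tin rolls to +x; the felt soon brings it to rest by itself. A 3 mm bar at the entry end (x = -155 mm) keeps it in.
- cross_bar (a point): Middle of a fixed round cross bar on the felt at the tray's x = -30 mm, 2 mm proud of the felt; same axes as the tray. The tin starts before it (-x side) and must be rolled over it, which takes about 2 to 5 N; beyond it the tin may run on by itself for up to 70 mm.
- tin_center (a point): Centre of the big tin, a closed cylinder 75 mm in diameter and 110 mm long, about 0.5 kg (may differ by a third), lying on the felt with its axis (z of this frame) across the tray. It stands 57.5 mm above the tray's origin. It is loose and turns as it rolls. Its skin is smooth (friction about 0.3; under a push it can drag a little on the felt, so the foot may feel up to 3 N less than the hand gives); pushed level with its axis or lower it rolls easily.
- tin: The same tin; the origin is the centre of its bottom end, 55 mm from its centre, z along its axis to the other end.
- stop: Wooden stop block fixed at the tray's far end, 35 x 70 x 62 mm, same axes as the tray, with a rubber foot (disc 32 mm in diameter) on a screw that points to -x at the height of the tin's axis. The foot's face stands 18 to 30 mm out from the block's face: set anew each time and not measured. The foot is springy: about 8 N per mm, 8 mm of give.
- stop_face (a point): Point on the block's face (the side towards the tin) behind the middle of the rubber foot, at the height of the tin's axis (57.5 mm above the tray's origin); same axes as the tray. When the tin just meets the foot, its centre is 38 mm plus the foot's 18 to 30 mm from here, along -x.
- tuna_tin: Bystander: low tin standing on the worktop, 86 mm in diameter, 40 mm high; origin at its underside.
- honey_jar: Bystander: glass honey jar with a black lid, 63 mm in diameter, 94 mm high; origin at its underside.
- pepper_mill: Bystander: dark wooden pepper mill, 58 mm in diameter, 170 mm high; origin at its underside.
- espresso_cup: Bystander: small white cup, 62 x 88 x 50 mm; origin at its underside.
- garlic: Bystander: head of garlic, 56 mm; origin at its underside.

How it is judged:
By the outcome, as a careful person would: the job done as asked, in the order asked, and still so for the second after the job is handed in, with the robot touching nothing.
It also fails if it takes over 48 s, if anything falls off the work surface, if the arm or the gripper's body presses on something with over 40 N, if the wrist force passes 120 N, or if a joint passes its speed limit or range.

## Robot

A 7-joint arm with a two-finger parallel gripper is mounted at the origin on a cart in front of the work surface, level with it; the furniture and walls round the work are solid. World frame = base frame: x ahead of the robot, y to its left, z up, the work surface at z = 0. Lengths are in m, angles in rad, forces in N, time in s.
With the tool pointing down it reaches from about 0.425 to 0.875 m from the base axis. Payload 9.9 kg.
Tool frame: the origin (TCP) lies midway between the tips of the shut fingers; the grasp point (between the pads) lies manip.pinch_z behind it (manip.pinch_z is the distance from the TCP to the grasp point, in m); z points along the fingers, y is the line along which they close (so a half turn about z gives the same grasp; the last joint's range is limited). The gripper opens to 85 mm and grips with 20 to 120 N. Pads are 22 mm wide; open, the fingers measure 114 mm over their backs; the gripper's body (76 mm by 85 mm) begins 54 mm behind the grasp point. The pads swing forward as they close: fully open they stand 13 mm farther back than shut.
Start: joints at [-1.304, 0.576, 0.025, 1.437, -0.015, 1.129, -0.057], TCP at [0.232, 0.634, 0.196] pointing down, gripper open.
Joint ranges: [-2.76, 2.76], [-0.34, 2.15], [-1.52, 1.57], [0.19, 2.46], [-1.09, 4.23], [0.17, 1.99], [-2.82, 2.82]. Speed limits (rad/s): [2.22, 2.22, 3.01, 3.01, 3.14, 3.14, 3.14].

## Interface

Orientations are given as a unit quaternion [w, x, y, z].
In Python, from bench import readout, capture, manip gives the robot as it stands. The module is installed in compiled form; this text tells all that it offers.
- The arm moves only by the tool servo_tool, never from a script. Its argument "rows" is a list of rows, each a list of 7 numbers: the shift along the tool's x, y, z in cm, then the turn, a rotation vector about the tool's x, y, z in degrees, then the gripper command: -1 is shut, 1 is fully open, values between are in proportion. A call has 1 to 12 rows; each row shifts and turns the commanded pose from where the row before left it, along the tool's axes as they then stand; what a row does not reach is not made up. A row lasts 1/8 s, in which the tool goes at most 62.5 mm and 10.7 degrees, less where a joint would pass 70% of its speed; a pose out of reach is approached as far as the arm can. A call is refused whole if a number of a shift passes 6.25 or a number of a turn 10.7, either way. A call with a gripper value outside its range is refused whole. The fingers move at their own pace and stop on an object; the grip force is fixed at half the most. Time passes only in rows, so rows that do not move let the fingers close. It gives the time, the measured TCP pose, the force, the opening and the grip force at its end, in the units of the state.
- readout.observe(): the state, without advancing time (a new reading comes with each control period).
- capture(name): name is "side" or "top"; returns a dict with "image" (420x560x3 uint8, red, green, blue), "mtx" (3x3 intrinsics, pixels), "position" and "orientation" of the camera in the world. Camera axes: x right, y down, z forward; pixel columns grow to the right and rows downward; lengths in m; the calibration is good to about 2 mm. A picture is of the moment at which its call begins. There is no depth.
- manip.job_done(): hands the job in; it is judged then, once.
The state is a dict: "t": time; "joints": joint angles; "joint_velocities": joint speeds; "joint_torque": joint torques, N m; "eef_pos": TCP position; "eef_rot": TCP orientation; "ft_force": force on the tool from outside, world axes, zero at the start; "wrist_torque": the same for the moment, N m; "width": finger opening in m; "grasp_force": force on a finger pad.
Only numpy, scipy, OpenCV 4.12 (cv2) and the standard library are available. Lean on these libraries where they do the work, as an engineer would, in place of code of your own. Each camera call takes 0.05 s, during which the arm holds its last target. There are 200 camera calls.

## Working session

There is one attempt and no reset: what is moved stays moved. The work goes in short steps, Python scripts to look and compute and a tool call to move; the robot and the scene stay as the last step left them, time stands still between calls to the robot, and variables do not carry over. Pictures are saved under pics/ and viewed, at most 10 in all, crops included, and the job is handed in when it is done.

Besides the shell and the picture viewer there is one more tool, called after ">>>" in YAML: its name, and indented under it one key for each argument. servo_tool: Moves the arm, as the interface text tells. Its arguments: {"type":"object","properties":{"rows":{"type":"array","items":{"type":"array","items":{"type":"number"}}}},"required":["rows"]}

```bash
mkdir -p pics
cat > h.py <<'E'
import numpy as np, cv2
from scipy.spatial.transform import Rotation as R
from bench import readout, capture, manip
def rot(q): return R.from_quat([q[1],q[2],q[3],q[0]]).as_matrix()
def snap(n,f):
    c=capture(n); cv2.imwrite(f,cv2.cvtColor(c["image"],cv2.COLOR_RGB2BGR)); np.savez(f[:-4]+".npz",**c); return c
def ray(c,u,v,z):
    d=rot(c["orientation"])@np.linalg.solve(c["mtx"],[u,v,1.]); p=np.array(c["position"]); return p+d*(z-p[2])/d[2]
def proj(c,P):
    q=c["mtx"]@(rot(c["orientation"]).T@(np.array(P)-c["position"])); return q[:2]/q[2]
E
python3 - <<'E'
from h import *
for n in("side","top"):
    c=snap(n,f"pics/{n}0.png"); print(n,c["position"],rot(c["orientation"]).round(3).tolist(),c["mtx"][0,0])
s=readout.observe(); print({k:np.round(v,3).tolist() for k,v in s.items()}); print(rot(s["eef_rot"]).round(3), manip.pinch_z)
E
```

```text
side [-0.05872075 -1.10168085  0.83072301] [[0.896, -0.213, 0.389], [-0.443, -0.467, 0.765], [0.018, -0.858, -0.513]] 511.150448385215
top [0.28796299 0.05838192 1.35645355] [[-0.027, -0.981, 0.19], [-0.999, 0.031, 0.022], [-0.028, -0.189, -0.982]] 442.0358744859623
{'t': 0.1, 'joints': [-1.304, 0.576, 0.025, 1.438, -0.015, 1.129, -0.057], 'joint_velocities': [-0.001, -0.001, 0.002, -0.0, -0.0, 0.0, 0.0], 'joint_torque': [0.007, -76.73, 2.258, -28.66, 0.016, 0.009, 0.0], 'eef_pos': [0.232, 0.633, 0.196], 'eef_rot': [-0.0, 0.174, 0.985, -0.001], 'ft_force': [0.611, 0.264, -0.027], 'wrist_torque': [0.111, -0.017, 0.026], 'grasp_force': 0.0, 'width': 0.085}
[[-0.939  0.344 -0.   ]
 [ 0.344  0.939 -0.001]
 [-0.    -0.001 -1.   ]] 0.0187
```

View pics/top0.png

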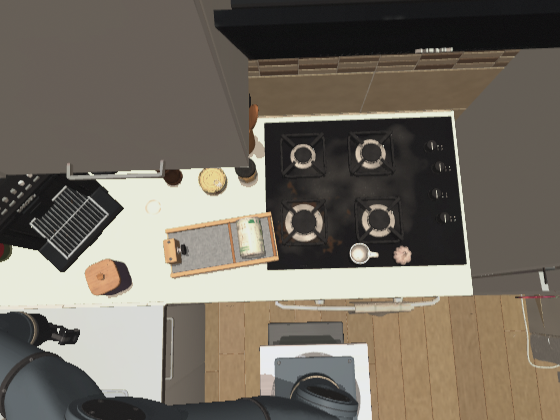

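View pics/side0.png

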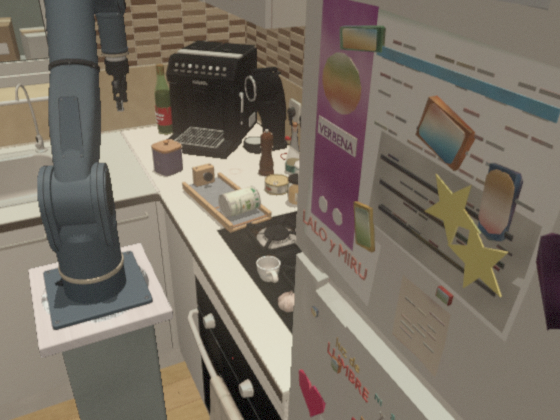

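The top picture shows the tray at about (222,245): tin at (250,238), bar near (231,243), stop at about (172,250) on the left (+y). The cup is at (360,253), the tuna tin at (212,180). The side view shows the tray near (225,198). I'll zoom in.

Run:
```python
import cv2
a=cv2.imread("pics/top0.png")[200:290,150:290]
b=cv2.imread("pics/side0.png")[150:240,170:290]
cv2.imwrite("pics/t1.png",cv2.resize(a,None,fx=5.5,fy=5.5,interpolation=cv2.INTER_CUBIC))
cv2.imwrite("pics/s1.png",cv2.resize(b,None,fx=6,fy=6,interpolation=cv2.INTER_CUBIC))
```

```text
(no output)
```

View pics/t1.png

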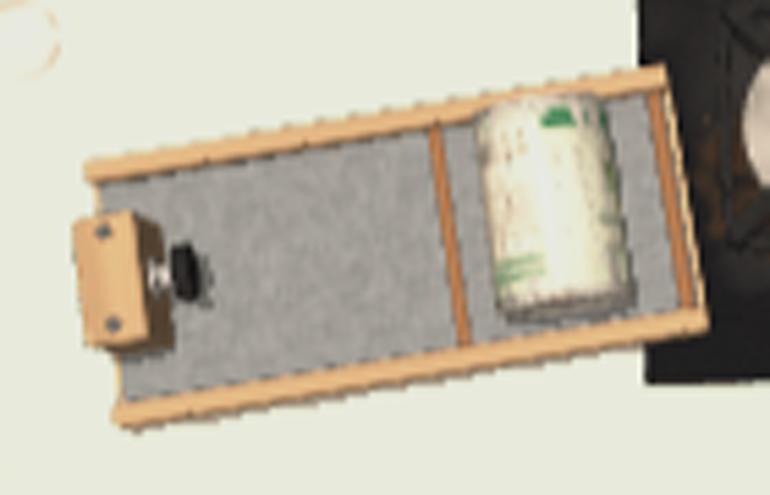

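View pics/s1.png

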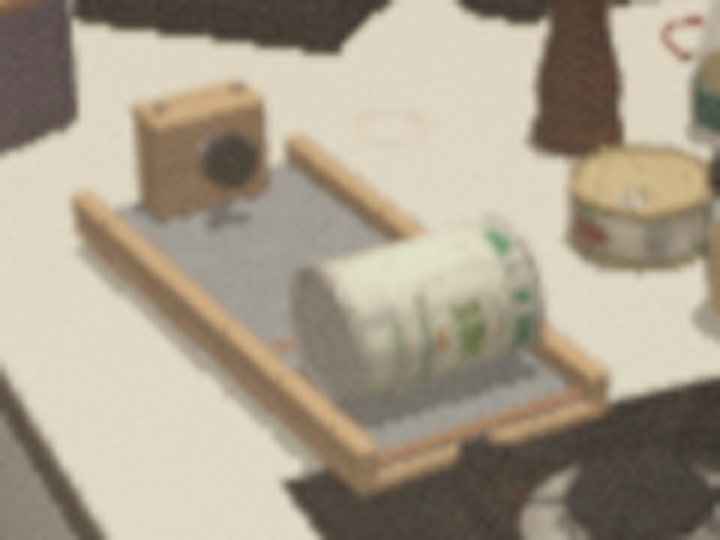

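The zoomed top view (scale 5.5, offset (150,200)) shows these points:
- Far rail corners at (85,163) and (667,68); near rail corners at (113,410) and (708,322).
- Bar from (436,128) to (463,345).
- Tin edges around x 490 to 618 at mid height, with its axis along the bar.
- Foot disc front at about (200,270).

The side view shows the same layout. Next I fit the tray pose.

```bash
cat > fit.py <<'E'
from h import *
from scipy.optimize import least_squares
T=dict(np.load("pics/top0.npz"));S=dict(np.load("pics/side0.npz"))
tp=[((85,163),(.165,-.075,.035)),((667,68),(-.165,-.075,.035)),((708,322),(-.165,.075,.035)),((113,410),(.165,.075,.035)),
((436,128),(-.03,-.062,.022)),((463,345),(-.03,.06,.022)),((655,95),(-.155,-.062,.022)),((688,307),(-.155,.062,.022))]
sp=[((78,197),(.165,.075,.035)),((293,142),(.165,-.075,.035)),((607,380),(-.165,-.075,.035)),((368,462),(-.165,.075,.035))]
obs=[(T,np.array(p)/5.5+[150,200],q) for p,q in tp]+[(S,np.array(p)/6+[170,150],q) for p,q in sp]
def W(x,q): c,s=np.cos(x[2]),np.sin(x[2]); return np.array([x[0]+c*q[0]-s*q[1],x[1]+s*q[0]+c*q[1],q[2]])
f=lambda x:np.concatenate([proj(c,W(x,q))-p for c,p,q in obs])
r=least_squares(f,[.5,.2,1.5],loss="soft_l1"); x=r.x
def inv(P): c,s=np.cos(x[2]),np.sin(x[2]); d=P[:2]-x[:2]; return np.array([c*d[0]+s*d[1],-s*d[0]+c*d[1]])
E
python3 - <<'E'
from fit import *
print(x,np.degrees(x[2])); print(f(x).reshape(-1,2).round(1).tolist())
g=lambda u,v,z:inv(ray(T,u/5.5+150,v/5.5+200,z)).round(4)
print("tin",g(556,205,.0575),"L",g(489,205,.0575),"R",g(619,200,.0575),"foot front",g(200,270,.0575),"blk top edge",g(132,210,.082),g(150,345,.082),g(75,222,.082))
for n,u,v in(("tuna",212,172),("honey",247,165),("cup",360,248),("mill",173,172),("garlic",402,250)): print(n,ray(T,u,v,.05)[:2].round(3),inv(ray(T,u,v,.05)).round(3))
for t in(-.095,.0,.1): print(W(x,(t,0,0)))
E
```

```text
[0.45005463 0.26494312 1.70746468] 97.83051959905376
[[-0.7, -0.8], [0.4, -1.3], [1.0, 1.1], [-0.1, 3.4], [-0.1, -0.1], [0.7, -0.2], [0.3, -0.8], [0.7, 0.5], [-2.3, -2.6], [0.8, -3.7], [0.5, -3.4], [-2.1, -3.2]]
tin [-0.0924 -0.0025] L [-0.0566 -0.0085] R [-0.1264  0.0005] foot front [0.1025 0.0005] blk top edge [ 0.129  -0.0337] [0.128  0.0389] [ 0.1599 -0.0324]
tuna [0.672 0.292] [-0.003 -0.224]
honey [0.691 0.184] [-0.113 -0.227]
cup [ 0.424 -0.147] [-0.405  0.081]
mill [0.676 0.413] [ 0.116 -0.244]
garlic [ 0.415 -0.269] [-0.525  0.108]
[0.46299774 0.17082896 0.        ]
[0.45005463 0.26494312 0.        ]
[0.4364303  0.36401066 0.        ]
```

Run:
```python
from fit import *
def f2(y): return np.concatenate([proj(c,W(y[:3],q)+[0,0,y[3]])-p for c,p,q in obs])
r=least_squares(f2,[*x,0],loss="soft_l1"); print(r.x, r.fun.reshape(-1,2).round(1).tolist())
```

```text
[ 0.45249122  0.26760369  1.7036255  -0.01416187] [[-0.1, -1.0], [-0.1, -1.0], [0.1, 1.0], [0.2, 2.6], [-0.2, -0.1], [0.3, -0.6], [-0.3, -0.6], [-0.0, 0.4], [-1.4, 0.6], [1.5, -0.6], [0.7, 0.1], [-1.8, 0.3]]
```

>>> servo_tool:
  rows:
    - [-4,-4.1,0,0,0,0,0]
    - [-4,-4.1,0,0,0,0,0]
    - [-4,-4.1,0,0,0,0,0]
    - [-4,-4.1,0,0,0,0,0]
    - [-4,-4.1,0,0,0,0,0]
    - [-4,-4.1,0,0,0,0,0]
    - [-4,-4.1,0,0,0,0,0]
    - [-4,-4.1,0,0,0,0,0]
    - [-4,-4.1,0,0,0,0,0]
    - [-4,-4.1,0,0,0,0,0]

```text
t: 1.35
eef_pos: [0.4671, 0.1097, 0.1963]
eef_rot: [0.0, 0.174, 0.985, 0.0]
ft_force: [0.6, -0.9, -0.8]
width: 0.0423
grasp_force: 0.0
```

>>> servo_tool:
  rows:
    - [0,0,0,0,0,10.3,0]
    - [0,0,0,0,0,10.3,0]
    - [0,0,0,0,0,10.3,0]
    - [0,0,0,0,0,10.3,0]
    - [0,0,0,0,0,10.3,0]
    - [0,0,0,0,0,10.3,0]
    - [0,0,0,0,0,0,0]
    - [0,0,0,0,0,0,0]

```text
t: 2.35
eef_pos: [0.4666, 0.1115, 0.1962]
eef_rot: [-0.0, 0.654, 0.757, -0.0]
ft_force: [0.5, 0.8, 0.2]
width: 0.0432
grasp_force: 0.0
```

```bash
cat > two.py <<'E'
from fit import *
import sys
n=sys.argv[1]; xs=[(x,0,(0,0,255)),((0.4525,0.2676,1.7036),-.014,(255,0,0))]
out=[]
for nm,(u0,v0) in(("top",(150,185)),("side",(170,110))):
    c=snap(nm,f"pics/{nm}{n}.png"); k=4
    im=cv2.resize(cv2.imread(f"pics/{nm}{n}.png")[v0:v0+140,u0:u0+140 if nm=="top" else u0+130],None,fx=k,fy=k,interpolation=cv2.INTER_CUBIC)
    im=im[:, :]
    for X,dz,col in xs:
        q=[proj(c,W(X,p)+[0,0,dz]) for p in((.165,-.075,.035),(-.165,-.075,.035),(-.165,.075,.035),(.165,.075,.035))]
        cv2.polylines(im,[((np.array(q)-[u0,v0]+.5)*k).astype(int)],True,col,1)
    s=readout.observe(); p=(proj(c,s["eef_pos"])-[u0,v0]+.5)*k
    cv2.drawMarker(im,tuple(p.astype(int)),(0,255,0),0,14,1); print(nm,proj(c,s["eef_pos"]))
    out.append(im)
cv2.imwrite(f"pics/two{n}.png",cv2.resize(np.hstack(out),None,fx=.74,fy=.74,interpolation=cv2.INTER_AREA))
E
python3 two.py 1
```

```text
top [269.76725824 229.05009775]
side [247.34381563 167.1377226 ]
```

View pics/two1.png

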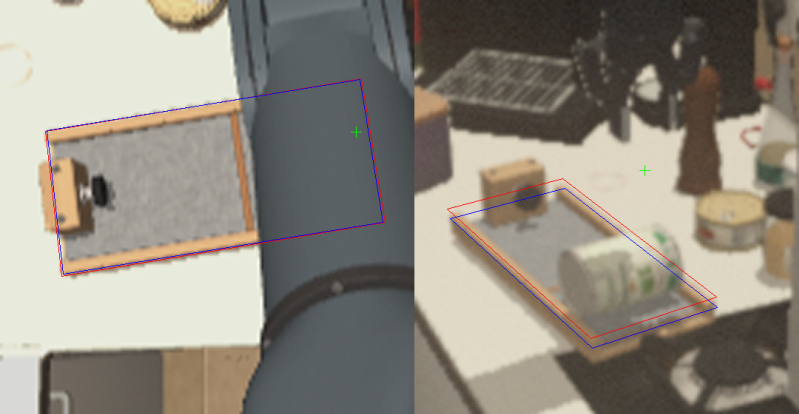

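The overlay fits the tray well from the top. In the side view the z = 0 frame sits about 3 px high, and the TCP marker looks to be below the fingertips. I'll zoom in on the gripper to check.

Run:
```python
from fit import *
c=dict(np.load("pics/side1.npz")); s=readout.observe(); p=np.array(s["eef_pos"]); Rm=rot(s["eef_rot"])
im=cv2.resize(cv2.imread("pics/side1.png")[90:210,190:330],None,fx=5,fy=5,interpolation=cv2.INTER_CUBIC)
for q in(p,p+Rm@[0,.021,-.006],p+Rm@[0,-.021,-.006],p+Rm@[0,.0,-.073]):
    cv2.drawMarker(im,tuple(((proj(c,q)-[190,90]+.5)*5).astype(int)),(0,255,0),0,12,1)
cv2.imwrite("pics/g1.png",im); print(p,Rm.round(2).tolist())
```

```text
[0.46664501 0.11134708 0.19625696] [[-0.14, 0.99, -0.0], [0.99, 0.14, -0.0], [-0.0, -0.0, -1.0]]
```

View pics/g1.png

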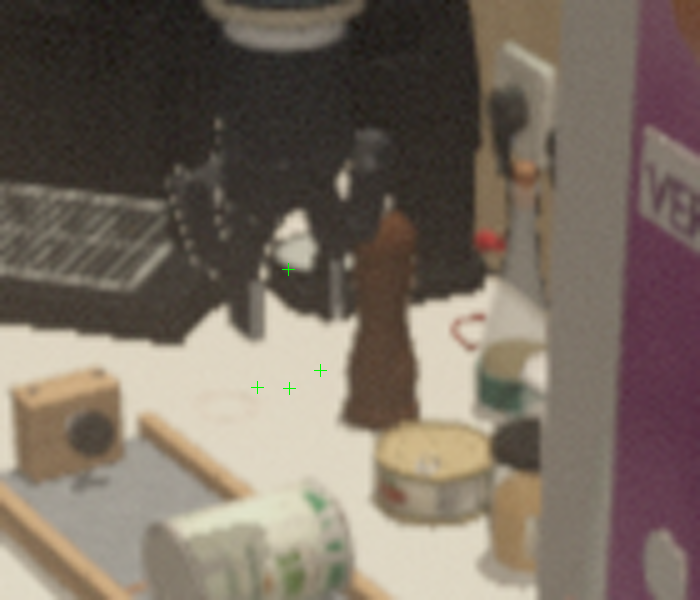

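Side view: the fingertips are at crop (252,337) and (335,318), about 10 px above the projection, which is more than the stated calibration error allows. I'll check both cameras against the start pose and the robot base.

Run:
```python
from fit import *
for n,c in(("T",T),("S",S)):
    print(n,"tcp0",proj(c,[.232,.634,.196]),"tip+-",proj(c,np.array([.232,.634,.209])+.05*np.array([.344,.939,0])),proj(c,np.array([.232,.634,.209])-.05*np.array([.344,.939,0])),"base",proj(c,[0,0,0]),c["mtx"].round(1).tolist())
a=cv2.imread("pics/top0.png")[300:380,20:120];b=cv2.imread("pics/side0.png")[50:130,70:170]
im=np.hstack([cv2.resize(q,None,fx=4,fy=4,interpolation=cv2.INTER_CUBIC) for q in(a,b)])
cv2.imwrite("pics/g0.png",cv2.convertScaleAbs(im,alpha=1.8))
```

```text
T tcp0 [ 69.62712049 325.11016424] tip+- [ 49.43141706 318.9825141 ] [ 84.93094276 331.92269127] base [315.29739818 398.05020512] [[442.0, 0.0, 279.5], [0.0, 442.0, 211.9], [0.0, 0.0, 1.0]]
S tcp0 [124.31742467 119.2772056 ] tip+- [125.85959023 110.75022382] [121.67375214 120.85170392] base [ 96.43493147 287.65468951] [[511.2, 0.0, 274.7], [0.0, 511.2, 214.0], [0.0, 0.0, 1.0]]
```

View pics/g0.png

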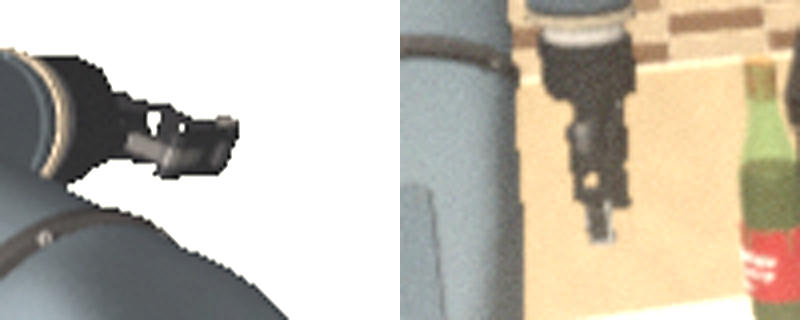

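Run:
```python
from fit import *
def tri(n,a,b):
    r=least_squares(lambda P:np.r_[proj(T,P)-a,proj(S,P)-b],[.4,.3,.1]); print(n,r.x.round(4),r.fun.round(1))
tri("ring",(153,207),(235,171))
tri("hob",(267.3,269.1),(217.5,230.8))
tri("tip",(79,337),(120,110))
tri("tuna top",(212.5,180),(277,182.0))
tri("blk far-right top corner",(132/5.5+150,210/5.5+200),(265/6+170,97/6+150))
tri("blk near-right top corner",(150/5.5+150,345/5.5+200),(148/6+170,118/6+150))
tri("foot",(197/5.5+150,270/5.5+200),(230/6+170,160/6+150))
tri("tin farend", (545/5.5+150,120/5.5+200),(515/6+170,280/6+150))
```

```text
ring [ 0.5805  0.4903 -0.008 ] [ 0.  -0.1 -0.1  0. ]
hob [ 0.3745  0.1309 -0.0063] [ 0.1 -0.2 -0.2  0. ]
tip [0.2084 0.5819 0.2497] [ 0.2 -1.2 -1.6 -0.1]
tuna top [0.6554 0.295  0.0219] [ 0.1 -0.3 -0.4  0.1]
blk far-right top corner [0.4676 0.3995 0.0734] [ 0.1 -0.2 -0.2  0. ]
blk near-right top corner [0.3946 0.3868 0.0803] [ 0.  -0.1 -0.2  0. ]
foot [0.4358 0.3689 0.0542] [-0.   0.1  0.1 -0. ]
tin farend [0.5173 0.1777 0.0541] [ 0.5 -1.6 -1.8  0.3]
```

The cameras read the worktop to within about 7 mm, so the tray position holds. The fingertips show about 30–40 mm higher than the reported TCP implies. I'll descend carefully behind the tin and compare them directly there.

>>> servo_tool:
  rows:
    - [0,0.6,2,0,0,0,0]
    - [0,0,3,0,0,0,0]
    - [0,0,3,0,0,0,0]
    - [0,0,3,0,0,0,0]
    - [0,0,2,0,0,0,0]
    - [0,0,1,0,0,0,0]
    - [0,0,0,0,0,0,0]
    - [0,0,0,0,0,0,0]

```text
t: 3.45
eef_pos: [0.4732, 0.1123, 0.057]
eef_rot: [0.0, 0.655, 0.755, 0.0]
ft_force: [0.4, -0.1, -0.0]
width: 0.0428
grasp_force: 0.0
```

Run:
```python
from fit import *
c=snap("side","pics/side2.png"); s=readout.observe(); p=np.array(s["eef_pos"]); Rm=rot(s["eef_rot"]); print(p,inv(p),s["ft_force"],s["wrist_torque"])
im=cv2.resize(cv2.imread("pics/side2.png")[130:240,180:310],None,fx=5,fy=5,interpolation=cv2.INTER_CUBIC)
for q in(p,p+Rm@[0,.03,-.006],p+Rm@[0,-.03,-.006]):
    cv2.drawMarker(im,tuple(((proj(c,q)-[180,130]+.5)*5).astype(int)),(0,255,0),0,12,1)
cv2.imwrite("pics/g2.png",im)
```

```text
[0.47315779 0.11236195 0.05704286] [-0.15430606 -0.00209957] [0.16294058 0.18221893 0.09884489] [ 0.00117479  0.00816051 -0.00994002]
```

View pics/g2.png

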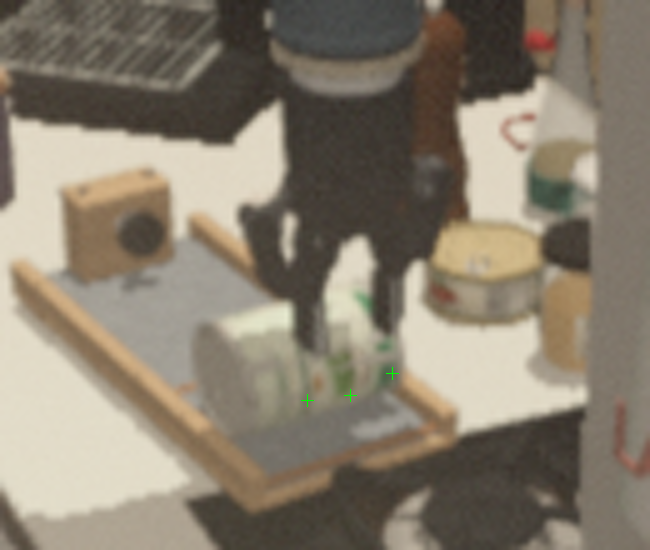

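The side view shows the fingertips at crop (315,350) and (390,335), about 9 px above the markers and in line with the tin's rear. There is no contact force. I'll back off slightly and go lower in small checked steps.

>>> servo_tool:
  rows:
    - [-0.8,0,0,0,0,0,0]
    - [0,0,0.4,0,0,0,0]
    - [0,0,0.4,0,0,0,0]
    - [0,0,0,0,0,0,0]

```text
t: 4.0
eef_pos: [0.4735, 0.1044, 0.0479]
eef_rot: [-0.0, 0.655, 0.755, -0.0]
ft_force: [0.9, -0.5, 0.1]
width: 0.0429
grasp_force: 0.0
```

>>> servo_tool:
  rows:
    - [0,0,0.5,0,0,0,0]
    - [0,0,0.5,0,0,0,0]
    - [0,0,0.4,0,0,0,0]
    - [0,0,0,0,0,0,0]

```text
t: 4.5
eef_pos: [0.4735, 0.1042, 0.0339]
eef_rot: [-0.0, 0.655, 0.755, -0.0]
ft_force: [-0.0, 0.2, -0.1]
width: 0.0428
grasp_force: 0.0
```

Run:
```python
from fit import *
c=snap("side","pics/side3.png"); s=readout.observe(); p=np.array(s["eef_pos"]); Rm=rot(s["eef_rot"]); print(p,inv(p),s["ft_force"])
im=cv2.resize(cv2.imread("pics/side3.png")[150:240,190:300],None,fx=6,fy=6,interpolation=cv2.INTER_CUBIC)
X0=[x,0]
def mk(P,col): cv2.drawMarker(im,tuple(((proj(c,P)+[0,3.]-[190,150]+.5)*6).astype(int)),col,0,10,1)
# where tips of centre-plane fingers would be at several true heights (tray-bias 3 px added)
for z in(.03,.05,.07,.09):
    for y in(.03,-.03): mk(np.r_[(p+Rm@[0,y,0])[:2],z],(0,255,0) if z!=.05 else (0,0,255))
cv2.imwrite("pics/g3.png",cv2.convertScaleAbs(im,alpha=1.3))
```

```text
[0.47364584 0.10424746 0.03410742] [-0.16241138 -0.00147753] [0.50769435 0.58397063 0.01948735]
```

View pics/g3.png

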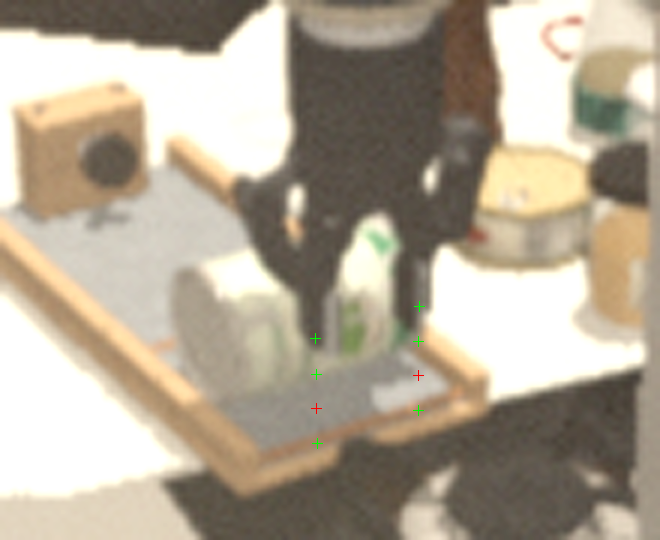

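The fingertips show at crop (315,350) and (412,338), which by the height ladder is about z = 0.075. They are behind the tin with no contact. Going lower.

>>> servo_tool:
  rows:
    - [0,0,0.4,0,0,0,0]
    - [0,0,0.4,0,0,0,0]
    - [0,0,0.3,0,0,0,0]
    - [0,0,0,0,0,0,0]

```text
t: 5.05
eef_pos: [0.4736, 0.1042, 0.023]
eef_rot: [-0.0, 0.655, 0.755, -0.0]
ft_force: [-0.2, -0.1, 0.8]
width: 0.0427
grasp_force: 0.0
```

Run:
```python
from fit import *
c=snap("side","pics/side4.png"); s=readout.observe(); print(s["eef_pos"],s["ft_force"])
a=cv2.cvtColor(c["image"],cv2.COLOR_RGB2GRAY); b=cv2.cvtColor(np.load("pics/side3.npz")["image"],cv2.COLOR_RGB2GRAY)
for im in(b,a): print(im[198:224,238:264:2])
```

```text
[0.47368945 0.10428061 0.0231892 ] [-0.5746089  -0.14279318  0.12155378]
[[112  69  66  79 141 171 163 183 163  66  64  97 196]
 [145  74  63  96 119 144 146 166 161  68  65  94 198]
 [155  76  62 105 107 120 137 155 156  66  63  94 199]
 [154  80  63 104 100 111 131 147 148  68  62 105 199]
 [150  82  66 104 101 119 128 146 141  70  59 128 208]
 [149  82  66 102 101 121 119 143 135  86  61 136 210]
 [150  85  66 107 101 112 108 141 136  96  68 129 198]
 [149  97  62 102 103 102 103 134 132  95  92 131 187]
 [150 117  65 106 101 103 111 125 130  95 106 133 179]
 [144 127  77 109 101 102 118 127 126 103 107 122 167]
 [138 124 104 115 108 107 123 128 120 117 114 109 142]
 [132 123 125 127 121 120 125 119 110 121 139 107 115]
 [130 122 127 135 130 124 118 112 108 112 137 122 107]
 [128 118 124 128 120 116 110 109 109 108 117 136 118]
 [125 113 121 117 111 114 109 110 109 115 118 145 138]
 [121 114 111 113 111 114 111 110 112 134 140 153 153]
 [115 116 109 112 111 112 113 133 137 154 156 155 158]
 [113 113 111 113 113 113 109 143 154 159 157 153 142]
 [112 110 111 116 115 109 113 143 158
[... 1134 characters left out ...]
04  99 113 110 108 111 108 119 137 117]
 [127 108 115 110 105 112 112 112 107 114 115 150 138]
 [118 116 113 110 110 111 109 110 114 134 141 154 152]
 [115 112 112 113 113 110 111 130 140 150 156 154 154]
 [114 110 113 112 112 113 108 144 153 158 161 155 143]
 [112 114 114 113 113 113 113 143 156 156 152 134 122]
 [113 113 115 115 113 113 112 130 153 143 138 110 104]
 [110 111 111 114 113 113 108 113 132 120 119 104 115]
 [110 111 112 111 110 107 108 106 109 104 111 123 128]
 [109 110 112 110 108 106 105 106 104 115 123 128 125]
 [108 109 112 109 103 100  99 107 122 126 126 118 101]
 [113 109 111 103 102  89  88 110 128 122 104  94  73]
 [109 107 102 104  98  73  68  91 100 103  77  67  61]]
```

>>> servo_tool:
  rows:
    - [0,0,0.2,0,0,0,0]
    - [0,0,0.2,0,0,0,0]
    - [0,0,0,0,0,0,0]

```text
t: 5.48
eef_pos: [0.4737, 0.1043, 0.0192]
eef_rot: [-0.0, 0.655, 0.755, -0.0]
ft_force: [0.0, -0.4, 0.0]
width: 0.0427
grasp_force: 0.0
```

>>> servo_tool:
  rows:
    - [0,0,0.15,0,0,0,0]
    - [0,0,0.15,0,0,0,0]
    - [0,0,0,0,0,0,0]

```text
t: 5.85
eef_pos: [0.4737, 0.1043, 0.0162]
eef_rot: [-0.0, 0.655, 0.755, -0.0]
ft_force: [-0.8, 0.1, 0.8]
width: 0.0425
grasp_force: 0.0
```

>>> servo_tool:
  rows:
    - [0,0,0.15,0,0,0,0]
    - [0,0,0.15,0,0,0,0]
    - [0,0,0,0,0,0,0]

```text
t: 6.22
eef_pos: [0.4737, 0.1043, 0.0131]
eef_rot: [-0.0, 0.655, 0.755, -0.0]
ft_force: [-0.3, 0.3, -0.3]
width: 0.0427
grasp_force: 0.0
```

>>> servo_tool:
  rows:
    - [0,0,0.15,0,0,0,0]
    - [0,0,0.15,0,0,0,0]
    - [0,0,0,0,0,0,0]

```text
t: 6.6
eef_pos: [0.4737, 0.1043, 0.0102]
eef_rot: [-0.0, 0.655, 0.755, -0.0]
ft_force: [0.5, 0.1, -0.3]
width: 0.0428
grasp_force: 0.0
```

>>> servo_tool:
  rows:
    - [0,0,0.15,0,0,0,0]
    - [0,0,0.15,0,0,0,0]
    - [0,0,0,0,0,0,0]

```text
t: 6.98
eef_pos: [0.4737, 0.1043, 0.0072]
eef_rot: [-0.0, 0.655, 0.755, -0.0]
ft_force: [1.4, -0.4, 0.1]
width: 0.0427
grasp_force: 0.0
```

Run:
```python
from fit import *
c=snap("side","pics/side5.png"); s=readout.observe(); p=np.array(s["eef_pos"]); Rm=rot(s["eef_rot"]); print(p,inv(p),s["ft_force"])
im=cv2.resize(cv2.imread("pics/side5.png")[150:240,190:300],None,fx=6,fy=6,interpolation=cv2.INTER_CUBIC)
for z in(.02,.04,.06):
    for y in(.03,-.03): cv2.drawMarker(im,tuple(((proj(c,np.r_[(p+Rm@[0,y,0])[:2],z])+[0,3.]-[190,150]+.5)*6).astype(int)),(0,255,0) if z!=.04 else (0,0,255),0,10,1)
cv2.imwrite("pics/g5.png",cv2.convertScaleAbs(im,alpha=1.3))
```

```text
[0.47373075 0.10433234 0.00723933] [-0.16233886 -0.00157321] [0.18753158 0.12719771 0.37318148]
```

View pics/g5.png

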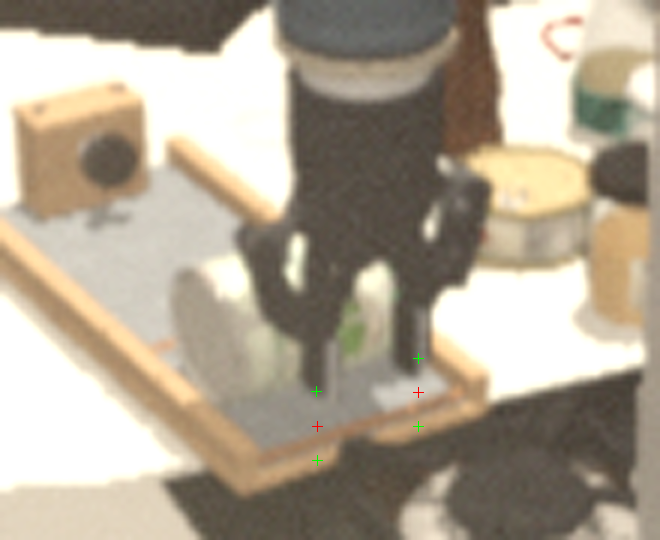

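The fingertips are at (317,395) and (415,375), which the ladder puts at true z ≈ 0.052–0.058. They hang freely behind the tin, with no contact. I'll go 1 cm lower, then advance slowly.

>>> servo_tool:
  rows:
    - [0,0,0.3,0,0,0,0]
    - [0,0,0.3,0,0,0,0]
    - [0,0,0.3,0,0,0,0]
    - [0,0,0,0,0,0,0]
    - [0,0,0,0,0,0,0]

```text
t: 7.65
eef_pos: [0.4738, 0.1043, -0.0017]
eef_rot: [-0.0, 0.655, 0.755, -0.0]
ft_force: [-0.2, -0.2, 0.9]
width: 0.0422
grasp_force: 0.0
```

>>> servo_tool:
  rows:
    - [0.3,0,0,0,0,0,0]
    - [0.3,0,0,0,0,0,0]
    - [0.2,0,0,0,0,0,0]
    - [0.2,0,0,0,0,0,0]
    - [0.2,0,0,0,0,0,0]
    - [0.2,0,0,0,0,0,0]

```text
t: 8.4
eef_pos: [0.4718, 0.1183, -0.0017]
eef_rot: [0.0, 0.655, 0.755, -0.0]
ft_force: [0.1, 0.3, 0.3]
width: 0.0428
grasp_force: 0.0
```

>>> servo_tool:
  rows:
    - [0.2,0,0,0,0,0,0]
    - [0.2,0,0,0,0,0,0]
    - [0.2,0,0,0,0,0,0]
    - [0.2,0,0,0,0,0,0]
    - [0.2,0,0,0,0,0,0]
    - [0.2,0,0,0,0,0,0]

```text
t: 9.15
eef_pos: [0.4701, 0.1302, -0.0017]
eef_rot: [0.0, 0.655, 0.755, -0.0]
ft_force: [-0.0, -0.8, -0.7]
width: 0.0428
grasp_force: 0.0
```

>>> servo_tool:
  rows:
    - [0.2,0,0,0,0,0,0]
    - [0.2,0,0,0,0,0,0]
    - [0.2,0,0,0,0,0,0]
    - [0.2,0,0,0,0,0,0]
    - [0.2,0,0,0,0,0,0]
    - [0.2,0,0,0,0,0,0]

```text
t: 9.9
eef_pos: [0.4684, 0.1421, -0.0017]
eef_rot: [-0.0, 0.655, 0.755, -0.0]
ft_force: [-0.4, -1.0, 0.9]
width: 0.0427
grasp_force: 0.1
```

Run:
```python
from fit import *
c=snap("side","pics/side6.png"); a=np.load("pics/side5.npz")["image"].astype(int); s=readout.observe(); print(inv(np.array(s["eef_pos"])),s["ft_force"])
b=c["image"].astype(int); g0=a.mean(2)[200:207,214:240].round().astype(int); g1=b.mean(2)[200:207,214:240].round().astype(int); print(g0[::2]);print(g1[::2])
```

```text
[-0.123906   -0.00140484] [ 0.61040418  0.22835116 -0.37770159]
[[156 156 161 159 135 120 120 117 120 119 120 121 133 139 150 159 160 154
  125  81  68  60  62  65  64  65]
 [157 157 157 153 141 121 120 121 119 120 120 119 121 125 129 136 142 143
  140 108  76  64  62  65  63  64]
 [158 159 158 156 147 129 122 121 120 121 118 120 119 122 125 131 135 137
  140 143 133 105  73  62  64  65]
 [156 158 153 150 149 135 122 117 121 118 119 121 122 123 122 129 134 145
  150 152 149 132 116 110  97  81]]
[[156 154 146 132 121 122 120 117 121 120 121 129 130 108  85  73  66  67
   64  65  64  60  66  63  64  69]
 [156 156 142 130 123 122 119 118 120 124 119 122 129 135 139 130 102  78
   68  67  66  62  65  66  69  86]
 [158 159 150 138 126 120 120 120 119 121 120 122 117 125 128 144 144 131
  120  92  69  62  64  73  98 104]
 [156 157 153 146 135 125 122 121 119 118 122 121 123 124 129 141 143 144
  138 106  71  62  68  83 107 108]]
```

The tin's edge moved about 2 px left, so it is rolling. Continuing.

>>> servo_tool:
  rows:
    - [0.3,0,0,0,0,0,0]
    - [0.3,0,0,0,0,0,0]
    - [0.3,0,0,0,0,0,0]
    - [0.3,0,0,0,0,0,0]
    - [0.3,0,0,0,0,0,0]
    - [0.3,0,0,0,0,0,0]
    - [0.3,0,0,0,0,0,0]
    - [0.2,0,0,0,0,0,0]
    - [0.2,0,0,0,0,0,0]
    - [0.2,0,0,0,0,0,0]

```text
t: 11.2
eef_pos: [0.4646, 0.1687, -0.0017]
eef_rot: [0.0, 0.655, 0.755, 0.0]
ft_force: [-0.1, 0.1, -0.6]
width: 0.0428
grasp_force: 0.0
```

>>> servo_tool:
  rows:
    - [0.2,0,0,0,0,0,0]
    - [0.2,0,0,0,0,0,0]
    - [0.2,0,0,0,0,0,0]
    - [0.2,0,0,0,0,0,0]

```text
t: 11.7
eef_pos: [0.4635, 0.1767, -0.0017]
eef_rot: [0.0, 0.655, 0.755, -0.0]
ft_force: [-0.1, -2.9, 1.1]
width: 0.0429
grasp_force: 1.2
```

>>> servo_tool:
  rows:
    - [0.2,0,0,0,0,0,0]
    - [0.2,0,0,0,0,0,0]
    - [0.2,0,0,0,0,0,0]
    - [0.2,0,0,0,0,0,0]

```text
t: 12.2
eef_pos: [0.4624, 0.1846, -0.0017]
eef_rot: [0.0, 0.655, 0.755, 0.0]
ft_force: [1.7, -1.8, 1.4]
width: 0.0426
grasp_force: 0.8
```

```bash
cat > edge.py <<'E'
from fit import *
import sys
n=sys.argv[1]; c=snap("side",f"pics/side{n}.png"); s=readout.observe(); print(inv(np.array(s["eef_pos"])),np.array(s["ft_force"]).round(2))
c2=snap("top",f"pics/top{n}.png")
g=c["image"].astype(int).mean(2); print(g[188:206:3,196:236].round().astype(int))
E
python3 edge.py 7
```

```text
[-0.08061503 -0.00114496] [ 0.08 -0.22  0.43]
[[155 155 155 154 156 156 157 159 146 139 139 149 154 152 135 117 116 116
  118 126 138 128  90  69  63  63  63  70  99 136 110  72  65  66  61  65
   64  61  77 127]
 [156 157 155 156 156 159 155 157 155 153 153 155 153 143 130 118 120 117
  119 119 125 128 123  94  68  62  64  66  68  71  67  66  62  64  66  63
   67  93 126 149]
 [166 169 165 161 159 156 159 157 158 156 157 157 155 148 133 124 117 120
  121 122 121 120 120 116  94  74  70  64  66  65  64  65  63  66  64  67
   84 140 154 155]
 [107 123 145 162 168 167 163 158 156 154 154 156 155 155 141 125 119 121
  121 121 117 121 119 120 123 131 128 118  91  84  75  66  66  67  69  84
  112 140 145 147]
 [117 113 110 105 113 136 157 167 170 165 161 157 156 157 152 141 123 116
  119 119 119 120 119 121 117 120 135 141 139 137 103  70  67  67  93 110
  108 125 136 141]
 [162 148 129 114 113 112 107 111 130 155 165 168 165 161 146 137 131 135
  124 122 121 123 121 120 117 117 121 124 106  95  83  69  65  66  84 107
  100 120 125 122]]
```

The bar was met (about 3 N) and the force has dropped again, so the tin is at the top of the bar or over it. Continuing gently.

>>> servo_tool:
  rows:
    - [0.2,0,0,0,0,0,0]
    - [0.2,0,0,0,0,0,0]
    - [0.2,0,0,0,0,0,0]
    - [0.2,0,0,0,0,0,0]
    - [0.2,0,0,0,0,0,0]
    - [0.2,0,0,0,0,0,0]
    - [0.2,0,0,0,0,0,0]

```text
t: 13.18
eef_pos: [0.4603, 0.1985, -0.0017]
eef_rot: [-0.0, 0.655, 0.755, -0.0]
ft_force: [-0.6, 0.6, -1.4]
width: 0.0424
grasp_force: 0.0
```

>>> servo_tool:
  rows:
    - [0.2,0,0,0,0,0,0]
    - [0.2,0,0,0,0,0,0]
    - [0.2,0,0,0,0,0,0]
    - [0.2,0,0,0,0,0,0]
    - [0.2,0,0,0,0,0,0]
    - [0.2,0,0,0,0,0,0]
    - [0.2,0,0,0,0,0,0]
    - [0.2,0,0,0,0,0,0]

```text
t: 14.18
eef_pos: [0.4581, 0.2143, -0.0017]
eef_rot: [0.0, 0.655, 0.755, -0.0]
ft_force: [0.1, 0.0, 0.7]
width: 0.0425
grasp_force: 0.0
```

```bash
python3 edge.py 8
```

```text
[-0.0508795  -0.00107392] [0.3  0.33 0.47]
[[155 148 136 126 121 122 120 123 120 119 125 128 135 136 118 123 117 120
  106  81  68  64  65  68  67  59  69  66  69  65  66  63  86 106 111 108
  112 107 107 104]
 [151 142 135 138 129 123 123 119 117 121 121 124 126 128 121 118 117 121
  129 120 100  81  69  65  63  70  67  67  65  67  68  78 101 110 111 113
  113 115 130 134]
 [166 167 158 144 133 131 123 116 115 117 106 115 122 120 120 117 115 114
  112 111 114 106 109 104 100  81  69  65  65  79 102 103 129 137 136 150
  156 153 152 150]
 [108 124 144 161 170 164 153 131 115 113 111 111 110 110 110 111 114 117
  110 117 130 133 134 137 145 121  82  65  69  85 109 106 141 155 154 156
  155 155 156 153]
 [116 113 106 106 113 137 157 168 167 157 137 133 139 137 150 155 152 152
  154 159 159 160 158 158 152 137  98  69  70  85 109 103 109 116 116 136
  149 154 154 151]
 [160 147 129 115 109 108 105 109 114 122 123 122 126 140 153 153 154 144
  138 136 123 113 114 114 111 109 111 104 102 104 109 107 103 101 104 106
  106 109 109 112]]
```

>>> servo_tool:
  rows:
    - [0.25,0,0,0,0,0,0]
    - [0.25,0,0,0,0,0,0]
    - [0.25,0,0,0,0,0,0]
    - [0.25,0,0,0,0,0,0]
    - [0.25,0,0,0,0,0,0]
    - [0.25,0,0,0,0,0,0]
    - [0.25,0,0,0,0,0,0]
    - [0.25,0,0,0,0,0,0]
    - [0.25,0,0,0,0,0,0]
    - [0.25,0,0,0,0,0,0]

```text
t: 15.52
eef_pos: [0.4546, 0.2391, -0.0017]
eef_rot: [0.0, 0.655, 0.755, -0.0]
ft_force: [-0.6, -0.6, -0.0]
width: 0.0426
grasp_force: 0.0
```

>>> servo_tool:
  rows:
    - [0.2,0,0,0,0,0,0]
    - [0.2,0,0,0,0,0,0]
    - [0.2,0,0,0,0,0,0]
    - [0.2,0,0,0,0,0,0]
    - [0.2,0,0,0,0,0,0]

```text
t: 16.15
eef_pos: [0.4532, 0.249, -0.0017]
eef_rot: [-0.0, 0.655, 0.755, -0.0]
ft_force: [0.5, -0.0, -0.4]
width: 0.0427
grasp_force: 0.0
```

Run:
```python
from fit import *
c=snap("top","pics/top9.png"); s=readout.observe(); p=np.array(s["eef_pos"]); print(inv(p),np.array(s["ft_force"]).round(2))
# brightness along tray x, at several y, at tin-top height
g=c["image"].astype(int).mean(2)
for y in(-.045,-.03,.03,.045):
    print(y,[int(g[tuple(np.round(proj(c,W(x,(t,y,.0575)))[::-1]).astype(int))]) for t in np.arange(-.02,.131,.005)])
```

```text
[-0.01588604 -0.00092337] [ 0.43  0.61 -0.27]
-0.045 [65, 44, 44, 50, 52, 53, 56, 58, 59, 62, 63, 63, 66, 66, 68, 68, 69, 70, 71, 71, 73, 73, 73, 73, 74, 73, 73, 73, 73, 72, 70]
-0.03 [73, 44, 50, 46, 50, 52, 53, 54, 59, 60, 60, 63, 63, 65, 66, 63, 43, 49, 56, 60, 68, 69, 69, 62, 63, 64, 64, 64, 61, 62, 62]
0.03 [34, 33, 57, 87, 78, 40, 54, 60, 62, 64, 66, 68, 69, 69, 69, 69, 70, 69, 71, 72, 71, 72, 72, 73, 75, 76, 78, 79, 80, 82, 84]
0.045 [35, 64, 56, 87, 87, 35, 54, 51, 64, 65, 66, 69, 69, 70, 70, 70, 69, 71, 72, 71, 72, 72, 73, 73, 76, 75, 76, 76, 77, 77, 80]
```

>>> servo_tool:
  rows:
    - [0.2,0,0,0,0,0,0]
    - [0.2,0,0,0,0,0,0]
    - [0.2,0,0,0,0,0,0]
    - [0.2,0,0,0,0,0,0]
    - [0.2,0,0,0,0,0,0]
    - [0.1,0,0,0,0,0,0]
    - [0.1,0,0,0,0,0,0]

```text
t: 17.08
eef_pos: [0.4515, 0.2608, -0.0017]
eef_rot: [-0.0, 0.655, 0.755, -0.0]
ft_force: [-0.3, -0.3, -0.7]
width: 0.0427
grasp_force: 0.0
```

>>> servo_tool:
  rows:
    - [0.1,0,0,0,0,0,0]
    - [0.1,0,0,0,0,0,0]
    - [0.1,0,0,0,0,0,0]
    - [0.1,0,0,0,0,0,0]
    - [0.1,0,0,0,0,0,0]
    - [0.1,0,0,0,0,0,0]

```text
t: 17.82
eef_pos: [0.4506, 0.2667, -0.0017]
eef_rot: [0.0, 0.655, 0.755, -0.0]
ft_force: [-0.6, 0.0, -0.4]
width: 0.0427
grasp_force: 0.0
```

```bash
python3 edge.py 10
python3 - <<'E'
from fit import *
g=np.load("pics/side10.npz")["image"].astype(int).mean(2); print(g[170:200:3,186:222].round().astype(int))
E
```

```text
[ 0.00187722 -0.00080933] [ 0.03 -0.39 -0.19]
[[153 149 135 125 120 119 120 118 118 121 118 120 125 130 115 115 108  81
   69  63  70 105 116 107 121 133 134 135 137 136 133 126  89  66  64  75
  106  88  85 104]
 [148 136 135 135 127 118 122 119 120 120 122 124 124 124 119 117 114  91
   70  68  70  94 110 102 117 122 117 115 110 111 110 107  90  72  68  76
  108 112 129 133]
 [164 167 154 140 129 134 123 114 117 115 108 116 119 119 118 117 116 102
   85  74  71  88 111 105 108 112 112 110 111 111 113 131 135 136 136 149
  154 153 151 138]
 [105 111 116 122 123 121 118 112 110 110 110 110 109 108 109 110 108 112
  110 112 109 112 112 107 107 112 111 109 109 110 113 116 114 116 114 114
  112 116 115 115]
 [117 110 109 106 105 114 120 123 121 117 115 111 112 113 110 110 114 112
  109 112 111 113 111 110 111 111 112 108 110 110 109 111 112 110 112 112
  115 144 153 151]
 [158 147 127 111 112 110 106 105 114 123 120 122 118 115 110 112 112 109
  112 109 109 111 109 109 111 114 109 108 111 112 107 107 104 104 104 103
  103 106 109 115]]
[[211 210 212 212 210 205 157 113 126 144 156 156 1
[... 739 characters left out ...]
 129 123 121 121 121 119 120
  122 130 125 128 123  96  79  63  66  70  68  68  68  69  72 116 138 143]
 [109 119 142 162 169 167 163 155 153 153 153 149 135 125 120 119 120 118
  118 121 118 120 125 130 115 115 108  81  69  63  70 105 116 107 121 133]
 [113 110 107 108 114 134 156 167 167 160 148 136 135 135 127 118 122 119
  120 120 122 124 124 124 119 117 114  91  70  68  70  94 110 102 117 122]
 [158 146 133 121 118 112 108 112 128 150 164 167 154 140 129 134 123 114
  117 115 108 116 119 119 118 117 116 102  85  74  71  88 111 105 108 112]
 [211 197 173 160 150 143 129 116 110 108 105 111 116 122 123 121 118 112
  110 110 110 110 109 108 109 110 108 112 110 112 109 112 112 107 107 112]]
```

The tin hasn't moved since it ran off the bar (its edge is still at column 198). I'll close the gap slowly.

>>> servo_tool:
  rows:
    - [0.1,0,0,0,0,0,0]
    - [0.1,0,0,0,0,0,0]
    - [0.1,0,0,0,0,0,0]
    - [0.1,0,0,0,0,0,0]

```text
t: 18.42
eef_pos: [0.4501, 0.2707, -0.0017]
eef_rot: [0.0, 0.655, 0.755, -0.0]
ft_force: [-0.5, -0.4, -0.1]
width: 0.0428
grasp_force: 0.0
```

>>> servo_tool:
  rows:
    - [0.1,0,0,0,0,0,0]
    - [0.1,0,0,0,0,0,0]
    - [0.1,0,0,0,0,0,0]
    - [0.1,0,0,0,0,0,0]

```text
t: 18.92
eef_pos: [0.4495, 0.2747, -0.0017]
eef_rot: [0.0, 0.655, 0.755, -0.0]
ft_force: [0.1, 0.2, 0.4]
width: 0.0424
grasp_force: 0.0
```

>>> servo_tool:
  rows:
    - [0.1,0,0,0,0,0,0]
    - [0.1,0,0,0,0,0,0]
    - [0.1,0,0,0,0,0,0]

```text
t: 19.3
eef_pos: [0.4491, 0.2777, -0.0017]
eef_rot: [0.0, 0.655, 0.755, -0.0]
ft_force: [-0.3, -0.2, -0.5]
width: 0.0428
grasp_force: 0.0
```

>>> servo_tool:
  rows:
    - [0.05,0,0,0,0,0,0]
    - [0.05,0,0,0,0,0,0]
    - [0.05,0,0,0,0,0,0]

```text
t: 19.68
eef_pos: [0.4489, 0.2791, -0.0017]
eef_rot: [0.0, 0.655, 0.755, -0.0]
ft_force: [-0.9, -0.2, -0.8]
width: 0.0425
grasp_force: 0.0
```

```bash
python3 edge.py 11 | head -4
```

```text
[ 0.01423377 -0.00076789] [-0.49  0.11 -0.66]
[[154 149 137 123 118 120 119 120 120 116 120 121 126 131 109  87  68  68
   69  92 112 105 125 132 134 133 133 134 136 132  97  71  64  76 103  94
   94 105 106 109]
```

>>> servo_tool:
  rows:
    - [0.05,0,0,0,0,0,0]
    - [0.05,0,0,0,0,0,0]
    - [0.05,0,0,0,0,0,0]

```text
t: 20.15
eef_pos: [0.4487, 0.2806, -0.0017]
eef_rot: [0.0, 0.655, 0.755, 0.0]
ft_force: [0.3, 0.7, 0.1]
width: 0.0429
grasp_force: 0.0
```

>>> servo_tool:
  rows:
    - [0.05,0,0,0,0,0,0]
    - [0.05,0,0,0,0,0,0]
    - [0.05,0,0,0,0,0,0]

```text
t: 20.52
eef_pos: [0.4485, 0.282, -0.0017]
eef_rot: [0.0, 0.655, 0.755, -0.0]
ft_force: [0.2, 0.2, -0.1]
width: 0.0426
grasp_force: 0.2
```

>>> servo_tool:
  rows:
    - [0.05,0,0,0,0,0,0]
    - [0.05,0,0,0,0,0,0]
    - [0,0,0,0,0,0,0]

```text
t: 20.9
eef_pos: [0.4483, 0.2831, -0.0017]
eef_rot: [0.0, 0.655, 0.755, 0.0]
ft_force: [-0.4, 0.2, -0.2]
width: 0.0424
grasp_force: 0.0
```

>>> servo_tool:
  rows:
    - [0.05,0,0,0,0,0,0]
    - [0.05,0,0,0,0,0,0]
    - [0.05,0,0,0,0,0,0]

```text
t: 21.28
eef_pos: [0.4481, 0.2846, -0.0017]
eef_rot: [0.0, 0.655, 0.755, 0.0]
ft_force: [0.2, 1.1, -0.3]
width: 0.0426
grasp_force: 0.1
```

```bash
python3 edge.py 12 | head -4
```

```text
[ 0.01979068 -0.00077543] [0.14 0.4  0.08]
[[153 149 133 123 118 118 120 119 116 120 119 124 131 122  99  74  66  70
   84 112 109 124 132 132 133 132 132 136 131 103  77  67  71 103 105  95
  115 111 104 108]
```

>>> servo_tool:
  rows:
    - [0.05,0,0,0,0,0,0]
    - [0.05,0,0,0,0,0,0]
    - [0.05,0,0,0,0,0,0]

```text
t: 21.75
eef_pos: [0.4479, 0.286, -0.0017]
eef_rot: [0.0, 0.655, 0.755, -0.0]
ft_force: [1.2, -1.1, 0.6]
width: 0.0428
grasp_force: 0.6
```

>>> servo_tool:
  rows:
    - [0.05,0,0,0,0,0,0]
    - [0,0,0,0,0,0,0]

```text
t: 22.0
eef_pos: [0.4479, 0.2861, -0.0017]
eef_rot: [0.0, 0.656, 0.755, -0.0]
ft_force: [0.8, -2.3, 1.6]
width: 0.0427
grasp_force: 1.1
```

>>> servo_tool:
  rows:
    - [0.05,0,0,0,0,0,0]
    - [0.05,0,0,0,0,0,0]
    - [0,0,0,0,0,0,0]

```text
t: 22.38
eef_pos: [0.4481, 0.2867, -0.0016]
eef_rot: [0.0, 0.656, 0.755, -0.0]
ft_force: [1.8, -5.5, 1.7]
width: 0.0428
grasp_force: 2.7
```

>>> servo_tool:
  rows:
    - [0.05,0,0,0,0,0,0]
    - [0.05,0,0,0,0,0,0]
    - [0,0,0,0,0,0,0]

```text
t: 22.75
eef_pos: [0.4481, 0.287, -0.0016]
eef_rot: [0.001, 0.656, 0.755, -0.0]
ft_force: [1.6, -7.2, 3.4]
width: 0.0428
grasp_force: 3.7
```

>>> servo_tool:
  rows:
    - [0.06,0,0,0,0,0,0]
    - [0,0,0,0,0,0,0]
    - [0,0,0,0,0,0,0]

```text
t: 23.12
eef_pos: [0.4482, 0.2872, -0.0016]
eef_rot: [0.001, 0.656, 0.755, -0.0]
ft_force: [2.3, -9.2, 3.2]
width: 0.0424
grasp_force: 4.4
```

>>> servo_tool:
  rows:
    - [0.01,0,0,0,0,0,0]
    - [0,0,0,0,0,0,0]
    - [0,0,0,0,0,0,0]
    - [0,0,0,0,0,0,0]
    - [0,0,0,0,0,0,0]
    - [0,0,0,0,0,0,0]

```text
t: 23.88
eef_pos: [0.4481, 0.2872, -0.0016]
eef_rot: [0.001, 0.656, 0.755, -0.001]
ft_force: [2.5, -8.9, 3.6]
width: 0.0428
grasp_force: 4.5
```

Held at about 9 N for a second. Releasing slowly.

>>> servo_tool:
  rows:
    - [-0.03,0,0,0,0,0,0]
    - [-0.03,0,0,0,0,0,0]
    - [-0.03,0,0,0,0,0,0]
    - [-0.03,0,0,0,0,0,0]
    - [-0.03,0,0,0,0,0,0]
    - [-0.03,0,0,0,0,0,0]
    - [-0.02,0,0,0,0,0,0]
    - [-0.02,0,0,0,0,0,0]
    - [-0.02,0,0,0,0,0,0]
    - [-0.02,0,0,0,0,0,0]

```text
t: 25.12
eef_pos: [0.4477, 0.2869, -0.0017]
eef_rot: [-0.0, 0.655, 0.755, 0.0]
ft_force: [1.3, -2.6, 0.6]
width: 0.0427
grasp_force: 1.3
```

```bash
python3 edge.py 13 | head -4
```

```text
[ 0.02203689 -0.00056893] [ 1.5  -2.27  0.87]
[[146 144 131 124 121 120 119 121 119 121 121 125 131 120  89  70  65  72
  104 115 109 126 130 132 133 132 134 135 129  96  69  61  78 106  97  99
  117 111 103 110]
```

>>> servo_tool:
  rows:
    - [-0.02,0,0,0,0,0,0]
    - [-0.02,0,0,0,0,0,0]
    - [-0.02,0,0,0,0,0,0]
    - [-0.02,0,0,0,0,0,0]
    - [-0.02,0,0,0,0,0,0]
    - [-0.02,0,0,0,0,0,0]
    - [-0.02,0,0,0,0,0,0]
    - [-0.02,0,0,0,0,0,0]

```text
t: 26.22
eef_pos: [0.448, 0.285, -0.0017]
eef_rot: [-0.0, 0.655, 0.755, 0.0]
ft_force: [0.5, 0.7, -0.3]
width: 0.0426
grasp_force: 0.0
```

>>> servo_tool:
  rows:
    - [-0.05,0,0,0,0,0,0]
    - [-0.05,0,0,0,0,0,0]
    - [-0.1,0,0,0,0,0,0]
    - [-0.2,0,0,0,0,0,0]
    - [-0.3,0,0,0,0,0,0]
    - [-0.4,0,0,0,0,0,0]
    - [-1,0,0,0,0,0,0]
    - [-1,0,0,0,0,0,0]
    - [0,0,0,0,0,0,0]

```text
t: 27.35
eef_pos: [0.4527, 0.2529, -0.0016]
eef_rot: [0.0, 0.656, 0.755, -0.0]
ft_force: [-0.5, 0.7, 0.0]
width: 0.0427
grasp_force: 0.0
```

```bash
python3 edge.py 14 | head -4
```

```text
[-0.01144335 -0.00100352] [-0.4   0.19 -0.41]
[[148 140 130 122 118 123 119 119 120 117 121 126 131 123 114 113 102  90
   86  80  67  65  64  69  81 103 126 132 135 130 127 121 109 100  77  68
   64  69 102  92]
```

>>> servo_tool:
  rows:
    - [0,0,-2,0,0,0,0]
    - [0,0,-4,0,0,0,0]
    - [0,0,-5,0,0,0,0]
    - [0,0,-5,0,0,0,0]
    - [-5,0,0,0,0,0,0]
    - [-5,0,0,0,0,0,0]
    - [-5,0,0,0,0,0,0]
    - [-5,0,0,0,0,0,0]
    - [-5,0,0,0,0,0,0]
    - [0,0,0,0,0,0,0]

```text
t: 28.7
eef_pos: [0.4879, 0.0028, 0.1587]
eef_rot: [0.001, 0.658, 0.753, -0.0]
ft_force: [-0.1, 1.0, 0.3]
width: 0.0423
grasp_force: 0.0
```

Run:
```python
from fit import *
s=readout.observe(); print(s["t"],s["eef_pos"])
c=snap("top","pics/top15.png"); snap("side","pics/side15.png")
g=c["image"].astype(int).mean(2).astype(np.float32)
for y in(-.04,0.,.02,.04):
    P=np.array([proj(c,W(x,(t,y,.0575))) for t in np.arange(.0,.131,.004)],np.float32)
    print(y,cv2.remap(g,P[:,0].copy(),P[:,1].copy(),1).ravel().astype(int).tolist())
L=lambda n:cv2.cvtColor(np.load(f"pics/side{n}.npz")["image"],cv2.COLOR_RGB2GRAY).astype(np.float32)[166:200,188:206]
for n in(10,11,12,13,14,15):
    M=np.float32([[1,0,0],[0,1,0]]); r,M=cv2.findTransformECC(L(13),L(n),M,cv2.MOTION_TRANSLATION,(3,200,1e-6)); print(n,round(r,4),M[:,2])
```

```text
28.7 [0.48792642 0.00284469 0.15868952]
-0.04 [163, 156, 156, 158, 158, 151, 160, 129, 98, 111, 110, 148, 129, 177, 208, 205, 212, 218, 221, 224, 224, 222, 217, 210, 206, 199, 172, 141, 156, 154, 160, 161, 159]
0.0 [156, 157, 157, 155, 156, 159, 157, 120, 106, 122, 145, 189, 184, 204, 210, 212, 216, 218, 227, 230, 230, 229, 228, 227, 220, 213, 171, 61, 43, 45, 124, 185, 128]
0.02 [154, 164, 160, 160, 150, 154, 156, 107, 100, 113, 131, 153, 163, 170, 196, 208, 213, 219, 228, 227, 229, 228, 228, 226, 219, 212, 174, 154, 148, 154, 137, 67, 65]
0.04 [160, 156, 158, 158, 158, 157, 163, 106, 98, 97, 123, 139, 156, 170, 168, 177, 195, 211, 212, 220, 206, 215, 199, 198, 185, 184, 157, 157, 157, 157, 162, 121, 114]
10 0.8848 [0.2993727 0.7284177]
11 0.9228 [0.30021244 0.45706788]
12 0.9883 [0.16050461 0.16089714]
13 1.0 [-2.8743232e-08 -3.6050412e-08]
14 0.704 [-1.0322374  -0.01578502]
15 0.5675 [-1.8868926  -0.39417893]
```

Run:
```python
from fit import *
def e(n):
    g=cv2.cvtColor(np.load(f"pics/side{n}.npz")["image"],cv2.COLOR_RGB2GRAY).astype(float); o=[]
    for v in range(168,184):
        r=g[v,186:200]; i=np.argmax(r<160); o.append(186+i-1+(r[i-1]-160)/(r[i-1]-r[i]))
    return np.array(o)
for n in(8,10,11,12,13,14,15): print(n,e(n).mean().round(3),e(n).std().round(2))
for k in range(4): snap("side",f"pics/side{20+k}.png")
print([e(20+k).mean().round(3) for k in range(4)])
for n in("0","15"):
    c=dict(np.load(f"pics/top{n}.npz")); g=c["image"].astype(float).mean(2).astype(np.float32)
    for y in(-.006,-.002,.002,.006):
        P=np.array([proj(c,W(x,(t,y,.0575))) for t in np.arange(.094,.122,.002)],np.float32); print(n,y,cv2.remap(g,P[:,0].copy(),P[:,1].copy(),1).ravel().astype(int).tolist())
```

```text
8 192.433 0.26
10 192.366 0.29
11 192.361 0.29
12 192.347 0.28
13 192.345 0.29
14 192.402 0.27
15 192.437 0.28
[np.float64(192.594), np.float64(192.436), np.float64(192.59), np.float64(192.599)]
0 -0.006 [156, 153, 137, 111, 106, 75, 32, 24, 30, 43, 45, 46, 53, 123]
0 -0.002 [158, 154, 140, 110, 94, 69, 29, 22, 27, 43, 46, 47, 46, 128]
0 0.002 [160, 144, 118, 109, 91, 63, 34, 24, 29, 40, 44, 46, 61, 113]
0 0.006 [158, 144, 109, 105, 95, 69, 40, 26, 34, 40, 42, 41, 67, 89]
15 -0.006 [224, 221, 218, 214, 202, 177, 135, 55, 33, 43, 45, 46, 52, 122]
15 -0.002 [226, 220, 216, 213, 198, 170, 121, 60, 29, 44, 46, 46, 47, 128]
15 0.002 [224, 220, 215, 213, 200, 172, 110, 61, 30, 41, 44, 45, 60, 112]
15 0.006 [223, 220, 216, 213, 202, 181, 115, 61, 38, 40, 41, 41, 67, 89]
```

Run:
```python
from fit import *
snap("top","pics/top24.png"); s=readout.observe(); print(s["t"],s["ft_force"])
G=lambda n,b:cv2.cvtColor(np.load(f"pics/{n}.npz")["image"],cv2.COLOR_RGB2GRAY).astype(np.float32)[b[0]:b[1],b[2]:b[3]]
def sh(a,n,b): r,M=cv2.findTransformECC(G(a,b),G(n,b),np.eye(2,3,dtype=np.float32),cv2.MOTION_TRANSLATION,(3,200,1e-6)); return round(float(r),4),M[:,2].round(3)
for n in("side20","side21","side22","side23"): print(n,"tin",sh("side15",n,(165,205,190,230)),"block",sh("side15",n,(160,190,185,222)))
print("top tin",sh("top15","top24",(215,265,178,215)),"static",sh("top15","top24",(225,275,160,182)))
```

```text
29.05 [ 0.44338832  0.28193561 -0.45217272]
side20 tin (0.9999, array([-0.012,  0.01 ], dtype=float32)) block (0.9999, array([-0.014,  0.005], dtype=float32))
side21 tin (0.9999, array([-0.021, -0.001], dtype=float32)) block (0.9999, array([-0.025, -0.006], dtype=float32))
side22 tin (0.9999, array([-0.01 ,  0.005], dtype=float32)) block (0.9999, array([-0.007, -0.001], dtype=float32))
side23 tin (0.9999, array([-0.003,  0.005], dtype=float32)) block (0.9999, array([-0.008,  0.006], dtype=float32))
top tin (1.0, array([-0.001, -0.   ], dtype=float32)) static (1.0, array([ 0.004, -0.002], dtype=float32))
```

The tin is still, and the top view shows its front edge meeting the foot's face. The arm is clear of everything, so I'm handing in.

```bash
python3 -c "
from bench import manip; print(manip.job_done())"
```

```text
the job is handed in; nothing more can be done
None
```

The tin was rolled over the bar to the rubber foot and pressed there at about 9 N (hand force) for roughly a second, then released slowly; it now lies still and, as far as the top camera can resolve (about 1 mm), up against the foot, and the job was handed in at about 29 s with the arm clear.

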